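# Prop the guard open and close the bleed valve finger-tight

### The job

On the vacuum regulator box, swing the guard cover up and right back until its stay drops behind the tooth, and let it stand propped there by itself. Then close the bleed needle valve underneath by turning its bar knob clockwise until you feel the needle seat and it is nipped up finger-tight, without forcing it (the soft seat scores easily). Leave the guard propped open and the beaker, flask and cork ring beside it alone.

Things in the scene. Friction and masses are not known exactly. Their poses are not given: they have to be found in the camera images.
- console: Vacuum regulator box, fixed: white metal box with a flat grey deck on top, 80 mm above the bench, from x -107 to +127 and y -172 to +102 mm of its origin. Origin on the bench under the valve's vertical axis; z up, x from its front (pull side) to its hinge side, y to its left. On the deck a steel dial gauge, 74 mm diameter, 24 mm high, at x -30, y -118 mm.
- cover (a joint): Hinge of the guard, a white metal hood over the valve. rad: 0 shut, grows as its front edge swings up and back. A spring swings it shut from any angle (0.1 to 0.2 N m) unless the stay holds it. The stay drops behind its tooth by 1.82 rad; hard stop at 1.95. Let back from there, the guard rests on the stay at about 1.70 rad, leaning slightly backwards.
- cover_hinge (a point): Middle of the guard's hinge line, which runs along the box's y; 85 mm behind the valve axis (box +x), 28 mm above the deck. The guard is 126 (x) x 124 (y) mm, its top 56 mm above the deck when shut, with 46 mm skirts on front and sides.
- cover_pull (a point): Centre of the guard's black T-shaped pull: a rod of 12 mm diameter, 30 mm long along the box's y, 26 mm out from the guard's front edge on a neck 16 mm wide. When shut it is 156 mm in front of the hinge line and 24 mm above it (52 mm above the deck). Its flat ends can be pinched from above (30 mm wide); the guard then turns between the pads.
- stay_foot (a point): Centre of the round foot (8 mm diameter) of the prop stay, a steel wire leg 95 mm long pivoted on the outside of the guard's left (+y) wall, 71 mm to the left of the valve axis. The foot trails along the rail by itself as the guard is opened.
- stay: The prop stay itself (the 6 mm thick wire leg); origin at its pivot on the guard, 45 mm from the hinge line.
- stay_rail: Steel strip on the deck left of the guard, along the box's x, 12 mm wide and 110 mm long, with a ramped tooth 5 mm high. Origin on the deck at the valve's axis; the tooth's holding face looks to +x at x = +20, y = +71 mm. When propped, the stay's foot stands against that face, at x = +24 mm.
- spindle (a joint): Angle of valve spindle and knob, rad; grows clockwise seen from above (closing), end stop 2.3. Starts between 0 and 0.25. The gland rubs with a steady 0.08 N m. The needle meets its seat somewhere between 0.65 and 1.40 (differs each time, cannot be seen); from there the torque at the fingers climbs from 0.08 by 1.0 N m per rad. See bonnet for how tight.
- knob: Black bar knob on the spindle: a bar 40 mm long (its x axis), 12 mm thick (its y axis), 32 mm high on a round flange of 34 mm diameter and 6 mm height. Origin on the valve axis under the flange, 10 mm above the deck; top 45 mm above the deck. At spindle 0 the bar points 0.75 rad counter-clockwise of the box's x axis. A white line on one half of its top.
- knob_grip (a point): Point to grip the bar, on the valve axis, 36 mm above the deck (20 mm above the flange, 9 mm below the bar's top). Pinch across the 12 mm.
- bonnet: Bonnet of the needle valve on the deck under the knob (31 mm diameter, 10 mm high), holding the soft seat inside. Origin on the deck at the valve's axis. Finger-tight is about 0.26 N m at the fingers: at least 0.20 (0.12 on the seat) held a moment; over 0.39 (0.31 on the seat) scores the seat. Let go, the gland holds the needle on its seat; it may ease back a little.
- beaker: Bystander: plastic beaker, 80 mm diameter, 105 mm high, on the bench left of the box. Origin under its centre. Leave alone.
- flask: Bystander: conical glass flask, 82 mm diameter, 120 mm high, on the bench right of the box. Origin under its centre. Leave alone.
- cork_ring: Bystander: cork ring, 84 mm diameter, 28 mm high, on the bench right of the box. Origin under its centre. Leave alone.

How it is judged:
By the outcome, as a careful person would: the job done as asked, in the order asked, and still so for the second after the job is handed in, with the robot touching nothing.
It also fails if it takes over 72 s, if anything falls off the work surface, if the arm or the gripper's body presses on something with over 40 N, if the wrist force passes 120 N, or if a joint passes its speed limit or range.

### The arm

A 6-joint arm with a two-finger parallel gripper is mounted at the origin on the work surface. World frame = base frame: x ahead of the robot, y to its left, z up, the work surface at z = 0. Lengths are in m, angles in rad, forces in N, time in s.
With the tool pointing down it reaches from about 0.425 to 0.95 m from the base axis. Payload 3.5 kg.
Tool frame: the origin (TCP) lies midway between the tips of the shut fingers; the grasp point (between the pads) lies 19 mm behind it (bot.grip_point_offset is the distance from the TCP to the grasp point, in m); z points along the fingers, y is the direction in which the jaws open and shut (so a half turn about z gives the same grasp; the last joint's range is limited). The gripper opens to 85 mm and grips with 20 to 120 N. Pads are 22 mm wide; open, the fingers measure 114 mm over their backs; the gripper's body (76 mm by 85 mm) begins 54 mm behind the grasp point. The pads swing forward as they close: fully open they stand 13 mm farther back than shut.
Start: joints at [1.179, 0.286, 1.577, -0, 1.279, -0.15], TCP at [0.162, 0.655, 0.231] pointing down, gripper open.
Joint ranges: [-2.77, 2.77], [-0.9, 2.22], [0.21, 2.48], [-1.53, 4.67], [0.24, 2.81], [-2.84, 2.84]. Speed limits (rad/s): [2.79, 2.79, 3.14, 3.14, 3.14, 3.14].

### API

Orientations are given as [roll, pitch, yaw] about the fixed x, y, z axes, in that order (R = Rz(yaw) Ry(pitch) Rx(roll)).
In Python, from bench import bot, kin, imaging gives the robot as it stands. Calls block until the motion is done:
- bot.goto(position, orientation): joint-space move of the TCP to a pose.
- bot.servo_line(position, attitude=None, feed=0.15, until_force=None): straight line of the TCP; attitude=None keeps the orientation; feed is the mean speed in m/s. With until_force (N) it stops when the force on the tool has changed by that much, and returns True; else False.
- bot.set_joints(angles): joint-space move.
- bot.grip(opening, force=None): finger opening in m; force is the grip in N (None keeps the last); returns when the fingers have stopped.
- bot.pause(seconds).
- kin.solve_ik(position, orientation): joint angles nearest the present ones, or None.
- bot.sense(): the state.
- imaging.capture(name): name is "scene" or "top"; returns a dict with "pixels" (400x640x3 uint8, red, green, blue), "fx", "fy", "cx", "cy" (pixels), "R" (3x3) and "t" (3): a world point X has camera coordinates R X + t. Camera axes: x right, y down, z forward; pixel columns grow to the right and rows downward; lengths in m; the calibration is good to about 2 mm. A picture is of the moment at which its call begins. There is no depth.
A pose or a line that the arm cannot do raises bot.Unreachable and nothing moves.
- bot.finish_job(): hands the job in, once; it reports no verdict.
The state is a dict: "time_s": time; "joint_pos": joint angles; "dq": joint speeds; "effort": joint torques, N m; "eef_pos": TCP position; "eef_rot": TCP orientation; "force": force on the tool from outside, world axes, zero at the start; "moment": the same for the moment, N m; "width": finger opening in m.
Only numpy, scipy, OpenCV 4.12 (cv2) and the standard library are available. Lean on these libraries where they do the work, as an engineer would, in place of code of your own. Each camera call takes 0.05 s, during which the arm holds its last target. There are 200 camera calls.

## Working session

There is one attempt and no reset: what is moved stays moved. The work goes in short steps, each a Python script; the robot and the scene stay as the last script left them, time stands still between calls to the robot, and variables do not carry over. Pictures are saved under pics/ and viewed, about 8 in all and at most 12, crops included, and the job is handed in when it is done.

```bash
ls; mkdir -p pics
python3 - <<'E'
from bench import bot,kin,imaging
import cv2
for n in("scene","top"):
    c=imaging.capture(n); cv2.imwrite(f"pics/{n}0.png",c["pixels"][:,:,::-1]); print(n,c["fx"],c["cx"],c["cy"],c["R"],c["t"])
print(bot.sense())
E
```

```text
pics
scene 389.42718484774036 314.50465321342637 198.88247688176608 [[-0.04335353  0.99888305  0.01879151]
 [ 0.64609695  0.04237852 -0.76207794]
 [-0.7620231  -0.02089763 -0.64721255]] [ 0.02940923 -0.26325765  1.36398757]
top 438.6273013713473 317.4768268962239 196.37554849494538 [[ 0.1021137  -0.99476515 -0.00388564]
 [-0.97118681 -0.0988463  -0.21685383]
 [ 0.21533455  0.02591743 -0.97619635]] [-0.04579059  0.52244764  1.03965199]
{'time_s': 0.1, 'joint_pos': array([ 1.17898334e+00,  2.87108537e-01,  1.57802944e+00, -6.71787859e-06,
        1.27859760e+00, -1.49995088e-01]), 'dq': array([ 0.00014456, -0.00298982, -0.00350201, -0.00197281,  0.00483347,
       -0.00080316]), 'effort': array([ 6.02256332e-04, -4.07298911e+01, -2.93698418e+01, -1.57244804e-04,
        3.45679378e-03, -1.21729980e-05]), 'eef_pos': array([0.16138172, 0.65481405, 0.23006515]), 'eef_rot': array([-3.13947283e+00, -3.13866930e-04,  2.89977637e+00]), 'force': array([-0.07456234,  0.17762154,  0.48904066]), 'moment': array([-0.03441622, -0.03280016, -0.02229345]), 'width': 0.08567210638310992}
```

View pics/top0.png

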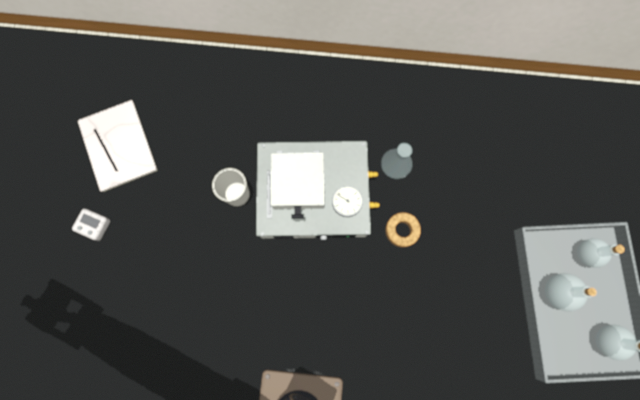

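View pics/scene0.png

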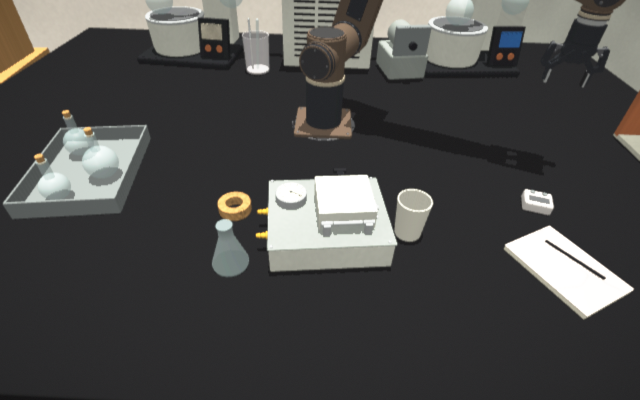

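```bash
cat > h.py <<'E'
from bench import bot,kin,imaging
import numpy as np,cv2
def ray(c,p,z):
    p=np.asarray(p,float).reshape(-1,2)
    d=np.c_[(p[:,0]-c["cx"])/c["fx"],(p[:,1]-c["cy"])/c["fy"],np.ones(len(p))]@c["R"]
    C=-c["R"].T@c["t"]; return C+d*((z-C[2])/d[:,2])[:,None]
def proj(c,X):
    q=np.atleast_2d(X)@c["R"].T+c["t"]; return q[:,:2]/q[:,2:]*[c["fx"],c["fy"]]+[c["cx"],c["cy"]]
def crop(name,u0,v0,u1,v1,out,s=6,c=None):
    c=c or imaging.capture(name)
    cv2.imwrite(out,cv2.resize(c["pixels"][v0:v1,u0:u1,::-1],None,fx=s,fy=s,interpolation=cv2.INTER_CUBIC)); return c
E
python3 - <<'E'
from h import *
c=crop("top",245,130,380,245,"pics/top1.png",5)
g=c["pixels"].astype(int).sum(2)//3
print(-c["R"].T@c["t"])
m=(g>90).astype(np.uint8); m[:, :250]=0;m[:,372:]=0;m[:130]=0;m[245:]=0
cs=max(cv2.findContours(m,0,2)[0],key=cv2.contourArea); r=cv2.minAreaRect(cs); b=cv2.boxPoints(r);print(r,b,"\n",ray(c,b,.08))
print(g[135:245:1,335].tolist()); print(g[230,250:375].tolist())
m=((g>225)).astype(np.uint8); m[:, :250]=0;m[:,335:]=0;m[:130]=0;m[245:]=0
cs=max(cv2.findContours(m,0,2)[0],key=cv2.contourArea); r=cv2.minAreaRect(cs); b=cv2.boxPoints(r);print(r,b,"\n",ray(c,b,.136))
E
```

```text
[ 0.28819711 -0.02085397  1.12802132]
((313.5, 189.49996948242188), (114.99998474121094, 98.99998474121094), 0.0) [[256.      238.99997]
 [256.      139.99997]
 [371.      139.99997]
 [371.      238.99997]] 
 [[ 0.40033131  0.14289642  0.08      ]
 [ 0.64850659  0.17602236  0.08      ]
 [ 0.67769182 -0.11227274  0.08      ]
 [ 0.42833824 -0.1312224   0.08      ]]
[48, 48, 48, 47, 47, 71, 126, 178, 200, 205, 205, 205, 206, 207, 207, 207, 208, 207, 206, 207, 206, 206, 206, 206, 207, 207, 208, 207, 208, 207, 207, 207, 208, 207, 208, 208, 208, 209, 208, 208, 209, 209, 210, 209, 209, 210, 210, 211, 209, 210, 211, 211, 211, 210, 209, 209, 214, 226, 237, 247, 252, 254, 253, 250, 248, 253, 255, 255, 255, 254, 248, 241, 242, 229, 204, 180, 171, 184, 203, 210, 212, 211, 211, 211, 211, 211, 211, 211, 212, 211, 211, 210, 209, 209, 208, 208, 209, 208, 195, 149, 78, 35, 35, 44, 47, 47, 48, 47, 48, 46]
[46, 48, 48, 47, 47, 79, 150, 199, 211, 211, 212, 211, 212, 212, 212, 213, 214, 214, 214, 215, 215, 216, 215, 215, 215, 215, 214, 215, 215, 216, 215, 215, 215, 215, 215, 215, 215, 216, 216, 216, 215, 215, 215, 215, 214, 214, 214, 215, 215, 214, 213, 213, 213, 213, 212, 213, 213, 213, 213, 213, 212, 211, 211, 212, 212, 212, 212, 211, 210, 209, 208, 209, 209, 209, 208, 207, 208, 208, 209, 209, 209, 209, 208, 208, 207, 208, 208, 208, 209, 210, 210, 211, 211, 212, 212, 211, 212, 212, 213, 213, 214, 213, 214, 214, 214, 214, 213, 213, 214, 214, 215, 216, 217, 217, 217, 218, 221, 220, 216, 203, 150, 72, 46, 47, 48]
((297.0, 178.5), (53.0, 54.0), 90.0) [[270. 152.]
 [324. 152.]
 [324. 205.]
 [270. 205.]] 
 [[ 0.60284432  0.12848489  0.136     ]
 [ 0.61575467  0.00110434  0.136     ]
 [ 0.48827451 -0.01156633  0.136     ]
 [ 0.47564712  0.11240233  0.136     ]]
```

View pics/top1.png

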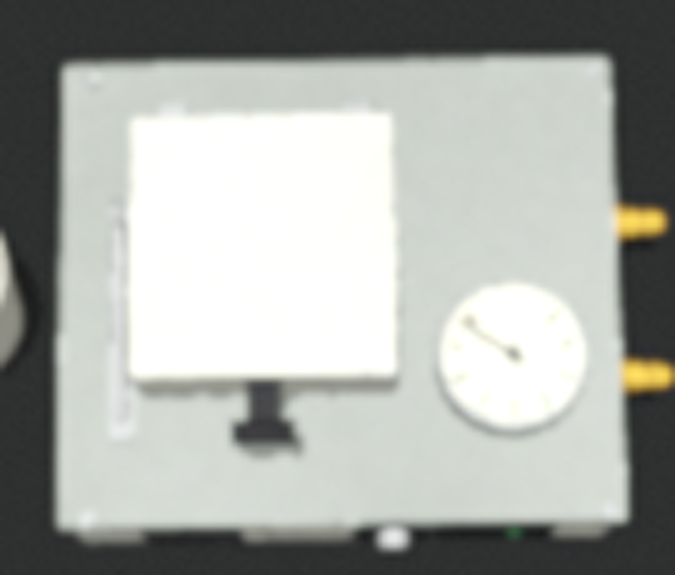

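```bash
cat >> h.py <<'E'
def fit(P,Q): # Q box -> P world, rigid 2D
    P=np.array(P)[:,:2];Q=np.array(Q)[:,:2];a=P-P.mean(0);b=Q-Q.mean(0)
    th=np.arctan2((b[:,0]*a[:,1]-b[:,1]*a[:,0]).sum(),(a*b).sum())
    R=np.array([[np.cos(th),-np.sin(th)],[np.sin(th),np.cos(th)]]);t=P.mean(0)-R@Q.mean(0)
    return th,t,(P-(Q@R.T+t))
E
python3 - <<'E'
from h import *
c=imaging.capture("top")
f=lambda x,y:(245+x/5-.4,130+y/5-.4)
D=ray(c,[f(57,528),f(62,63),f(610,55),f(629,522)],.08)
print(D,fit(D,np.array([(-107,102),(127,102),(127,-172),(-107,-172)])/1000.))
print("pull",ray(c,[f(264,432)],.132),"gauge top",ray(c,[f(513,356)],.104))
G=ray(c,[f(131,115),f(391,112),f(397,378),f(129,380)],.136);print(G,G.mean(0))
E
```

```text
[[ 0.40940649  0.14410776  0.08      ]
 [ 0.64296717  0.17274239  0.08      ]
 [ 0.67498783 -0.1013779   0.08      ]
 [ 0.44019747 -0.12887775  0.08      ]] (np.float64(0.11641051235478783), array([0.52789225, 0.05525026]), array([[-3.62866731e-04, -2.43540196e-05],
       [ 7.81535773e-04,  1.43170188e-03],
       [ 9.77705616e-04, -5.43034666e-04],
       [-1.39637466e-03, -8.64313194e-04]]))
pull [[0.45715354 0.04687378 0.132     ]] gauge top [[ 0.51050535 -0.06531292  0.104     ]]
[[ 0.60155657  0.12641041  0.136     ]
 [ 0.61546791  0.00393363  0.136     ]
 [ 0.48780635 -0.01161287  0.136     ]
 [ 0.47433963  0.11130673  0.136     ]] [0.54479262 0.05750948 0.136     ]
```

```bash
cat >> h.py <<'E'
TH=0.1164; O=np.array([.5279,.0553]); PI=np.pi
def W(x,y,z): # box mm (z above bench) -> world m
    c,s=np.cos(TH),np.sin(TH); return np.array([O[0]+(c*x-s*y)/1000,O[1]+(s*x+c*y)/1000,z/1000])
def pull(th):
    a=PI-np.arctan2(24,156)-th; r=np.hypot(156,24); return W(85+r*np.cos(a),0,108+r*np.sin(a))
E
python3 - <<'E'
from h import *
g=bot.grip_point_offset; print(g)
dz=np.array([0,0,-g+.003])
o=[PI,0,TH+PI]
q=kin.solve_ik(pull(0)+dz+[0,0,.08],o); print(q)
for th in(0,.6,1.2,1.87): print(kin.solve_ik(pull(th)+dz,o))
bot.goto(pull(0)+dz+[0,0,.08],o)
bot.grip(.06,30)
print(bot.servo_line(pull(0)+dz,feed=.1,until_force=8))
s=bot.sense();print(s["time_s"],s["eef_pos"]-pull(0)-dz,s["force"])
c=crop("scene",270,130,430,270,"pics/s1.png",5)
E
```

```text
0.0187
[-0.11872941 -0.17138653  2.12166243  0.          1.19131675 -1.80592574]
[-0.11872941 -0.06491776  2.18564372  0.          1.02086669 -1.80592574]
[-0.09930408 -0.07507404  2.02792742  0.          1.18873927 -1.7865004 ]
[-0.06893601  0.07036946  1.79607341  0.          1.27514979 -1.75613234]
[-0.04082596  0.30519109  1.54785117  0.          1.28855039 -1.72802229]
False
3.9333 [ 5.96816004e-04 -7.32157619e-05  6.52349312e-04] [ 0.54144455  0.25123686 -0.35370996]
```

View pics/s1.png

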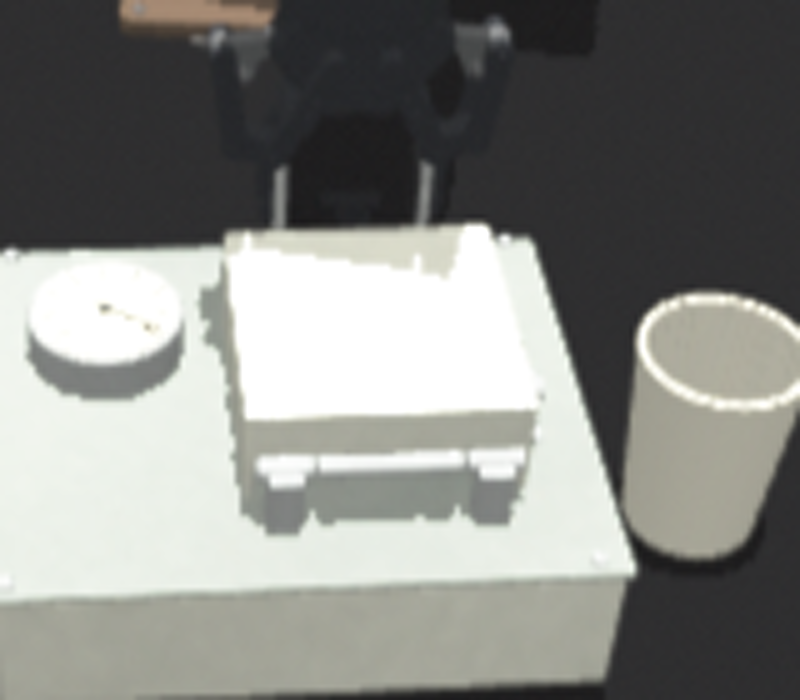

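The pads (columns 280 and 425 of the crop) stand either side of the pull, which is hidden behind the guard; the centring looks right. I'll grip it and swing.

Run:
```python
from h import *
dz=np.array([0,0,-bot.grip_point_offset+.003])
bot.grip(.02,35); print("w",bot.sense()["width"],bot.sense()["force"])
if .025<bot.sense()["width"]<.034:
  for th in np.linspace(0,1.87,13)[1:]:
    bot.servo_line(pull(th)+dz,feed=.1)
    s=bot.sense();print(round(th,2),s["time_s"],s["force"].round(1),round(s["width"],4))
    if np.linalg.norm(s["force"])>35: print("STOP");break
c=crop("scene",250,60,450,270,"pics/s2.png",3)
```

```text
w 0.029296151848356145 [-1.15999172  2.55455765  3.60101182]
0.16 4.75 [ 1.7  4.1 -2.8] 0.0289
0.31 5.1417 [ 0.6  3.2 -3.3] 0.0293
0.47 5.5333 [ 0.3  4.4 -1.8] 0.0292
0.62 5.925 [-0.6  5.2 -3.4] 0.029
0.78 6.3167 [-0.8  5.5 -2.5] 0.0287
0.94 6.7083 [-3.6  6.6 -1.2] 0.0288
1.09 7.1 [-2.3  4.5 -1.1] 0.029
1.25 7.4917 [-2.8  4.2 -0.6] 0.0287
1.4 7.8833 [-2.8  4.9  0.2] 0.029
1.56 8.275 [-2.5  5.   0.8] 0.0286
1.71 8.6667 [-2.5  4.   1.8] 0.029
1.87 9.0583 [-1.3  5.   2.1] 0.0287
```

View pics/s2.png

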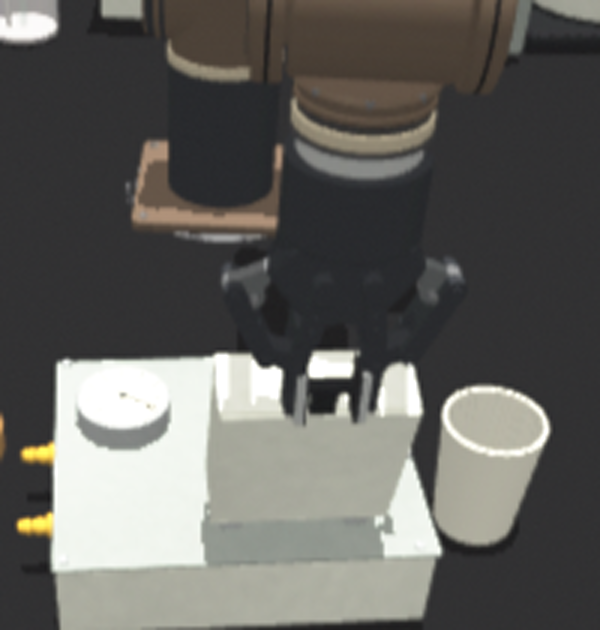

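The guard is standing up in the grip. I'll let it back onto the stay, release, and look from above.

Run:
```python
from h import *
dz=np.array([0,0,-bot.grip_point_offset+.003])
bot.pause(.3)
for th in (1.80,1.74,1.705):
    bot.servo_line(pull(th)+dz,feed=.05); print(th,bot.sense()["force"].round(1))
p=np.array(bot.sense()["eef_pos"])
bot.grip(.05); 
bot.servo_line(p+[0,0,.07],feed=.15)
bot.goto(W(-60,-60,340),[PI,0,TH+PI+.6])
print(bot.sense()["time_s"])
c=crop("top",245,110,385,245,"pics/t2.png",5)
print(proj(c,[W(0,0,125),W(24,71,84),pull(1.7)]))
```

```text
1.8 [-1.9  5.2  1.2]
1.74 [0.2 5.9 1. ]
1.705 [ 2.9  5.6 -0.5]
12.175
[[297.35300196 186.68555968]
 [269.23972953 181.60059199]
 [294.0077204  112.44243576]]
```

View pics/t2.png

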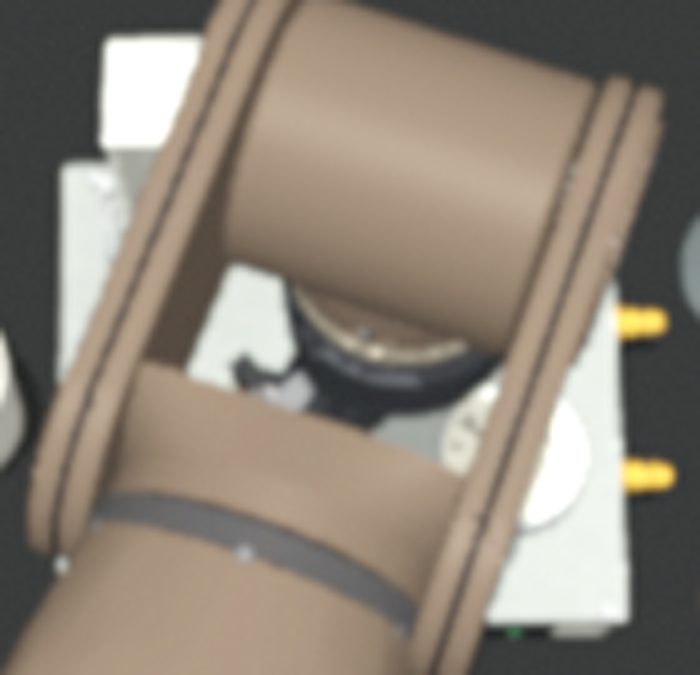

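The arm hides the valve, though the guard's top left corner at crop (150,90) shows it is still up. I'll turn the arm aside.

Run:
```python
from h import *
q=np.array(bot.sense()["joint_pos"]); q[0]+=0.75; bot.set_joints(q)
c=crop("top",245,110,385,245,"pics/t3.png",5)
s=bot.sense();print(s["time_s"],s["eef_pos"])
```

```text
13.5833 [0.35637547 0.31554938 0.33909393]
```

View pics/t3.png

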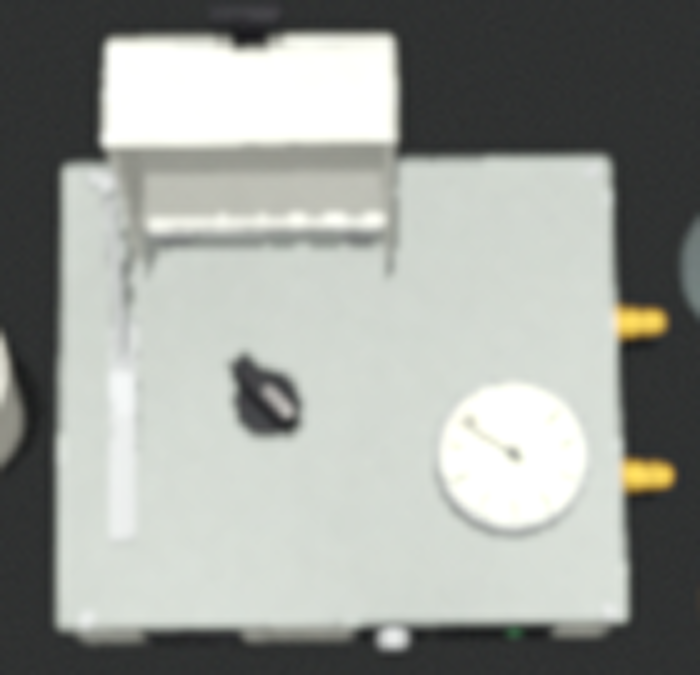

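The guard stands propped (stay at crop (125,270) to (122,365), pull at (248,20)). The bar knob runs from (240,360) to (292,420), its white line starting at the predicted axis (264,385).

Run:
```python
from h import *
c=imaging.capture("top"); f=lambda x,y:(245+x/5-.4,110+y/5-.4)
P=ray(c,[f(240,360),f(264,385),f(294,416)],.125)[:,:2]; print(P,W(0,0,125))
d=P[2]-P[0]; print("ang1",np.arctan2(d[1],d[0])%PI-TH); d=P[2]-P[1];print(np.arctan2(d[1],d[0])%PI-TH)
im=c["pixels"].astype(int).sum(2)//3; u,v=298,187
roi=cv2.resize(im[v-12:v+13,u-12:u+13].astype(np.float32),None,fx=8,fy=8,interpolation=cv2.INTER_CUBIC)
m=(roi<75).astype(np.uint8); k=max(cv2.findContours(m,0,2)[0],key=cv2.contourArea); r=cv2.minAreaRect(k)
b=(cv2.boxPoints(r)+.5)/8-.5+[u-12,v-12]; B=ray(c,b,.125)[:,:2]; print(B,[(np.linalg.norm(e),np.arctan2(e[1],e[0])%PI-TH) for e in(B[1]-B[0],B[2]-B[1])])
w=(im[v-12:v+13,u-12:u+13]); wy,wx=np.where((w>100)&(cv2.blur((w<75).astype(np.float32),(5,5))>.35)); print(np.c_[wx+u-12,wy+v-12].tolist())
for s in(0,.25):
  for yo in(0,PI):
    print([None if (q:=kin.solve_ik(W(0,0,116)-[0,0,bot.grip_point_offset],[PI,0,TH+yo+.75-a])) is None else q.round(2) for a in(s,s+1.6)])
```

```text
[[0.53904633 0.06784927]
 [0.52811729 0.05521312]
 [0.51465503 0.03952277]] [0.5279 0.0553 0.125 ]
ang1 0.7435064575458692
0.7452781628534173
[[0.53717436 0.0697337 ]
 [0.54312993 0.04710253]
 [0.50911092 0.03818631]
 [0.50322146 0.06065843]] [(np.float64(0.023401675238822625), np.float64(1.7117199347337726)), (np.float64(0.035168054664274584), np.float64(0.1399297526113586))]
[[292, 186], [292, 187], [297, 187], [292, 188], [297, 188], [292, 189], [300, 192], [301, 193], [299, 196], [300, 196], [301, 196]]
[array([-0.09,  0.12,  2.03, -0.  ,  0.99,  0.62]), array([-0.09,  0.12,  2.03, -0.  ,  0.99,  2.22])]
[array([-0.09,  0.12,  2.03,  0.  ,  0.99, -2.52]), array([-0.09,  0.12,  2.03,  0.  ,  0.99, -0.92])]
[array([-0.09,  0.12,  2.03, -0.  ,  0.99,  0.87]), array([-0.09,  0.12,  2.03, -0.  ,  0.99,  2.47])]
[array([-0.09,  0.12,  2.03,  0.  ,  0.99, -2.27]), array([-0.09,  0.12,  2.03,  0.  ,  0.99, -0.67])]
```

Run:
```python
from h import *
g=bot.grip_point_offset; o=[PI,0,TH+.744-.0]
bot.goto(W(0,0,300),o); bot.grip(.034,40)
bot.servo_line(W(0,0,140),feed=.2)
print(bot.servo_line(W(0,0,118)-[0,0,g],feed=.06,until_force=6))
s=bot.sense();print(s["time_s"],s["force"],s["moment"],s["eef_pos"])
c=crop("scene",270,80,430,250,"pics/s3.png",3)
F0=[bot.sense()["moment"][2]]
bot.grip(.005,40); bot.pause(.3)
M=[]
for i in range(10): M.append(np.r_[bot.sense()["force"],bot.sense()["moment"],bot.sense()["effort"][5]]); bot.pause(.02)
print(bot.sense()["width"],np.mean(M,0).round(3),np.std(M,0).round(3))
c=crop("top",245,110,385,245,"pics/t4.png",5)
```

```text
False
18.3667 [-0.34688951 -0.50383153  0.56025064] [ 0.01253073 -0.02012309  0.05086592] [0.52814799 0.05528577 0.09944792]
0.011450247157459695 [-4.097  3.153  4.59   0.463  0.62   0.036  0.019] [0.483 0.521 0.702 0.018 0.03  0.035 0.   ]
```

View pics/s3.png

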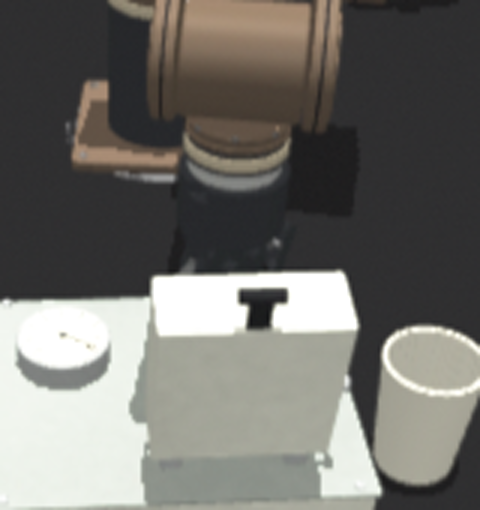

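Run:
```python
from h import *
q=np.array(bot.sense()["joint_pos"]); q0=q[5]
def rd(n=4):
    M=[]
    for i in range(n): bot.pause(.02); s=bot.sense(); M.append([s["effort"][5],s["moment"][2],s["joint_pos"][5]-q0])
    return np.mean(M,0)
a=0
while a<1.65:
    a+=.12 if a<.45 else .04
    q[5]=q0+a; bot.set_joints(q); r=rd(); print(round(a,2),r.round(3),round(bot.sense()["time_s"],2))
    if abs(r[0])>.19 or bot.sense()["time_s"]>50: break
```

```text
0.12 [-0.048 -0.072  0.117] 19.57
0.24 [-0.04  -0.04   0.236] 19.88
0.36 [-0.037 -0.028  0.356] 20.2
0.48 [-0.035 -0.063  0.476] 20.52
0.52 [-0.039 -0.019  0.518] 20.83
0.56 [-0.055 -0.073  0.559] 21.15
0.6 [-0.059 -0.062  0.599] 21.47
0.64 [-0.061 -0.068  0.639] 21.78
0.68 [-0.072 -0.088  0.679] 22.1
0.72 [-0.072 -0.056  0.719] 22.42
0.76 [-0.072 -0.065  0.759] 22.73
0.8 [-0.071 -0.066  0.799] 23.05
0.84 [-0.071 -0.061  0.839] 23.37
0.88 [-0.071 -0.061  0.879] 23.68
0.92 [-0.071 -0.061  0.919] 24.0
0.96 [-0.071 -0.082  0.959] 24.32
1.0 [-0.071 -0.054  0.999] 24.63
1.04 [-0.071 -0.086  1.039] 24.95
1.08 [-0.063 -0.071  1.079] 25.27
1.12 [-0.038 -0.017  1.119] 25.58
1.16 [-0.011 -0.029  1.159] 25.9
1.2 [ 0.016 -0.009  1.199] 26.22
1.24 [0.043 0.04  1.239] 26.53
1.28 [0.071 0.075 1.279] 26.85
1.32 [0.099 0.077 1.318] 27.17
1.36 [0.127 0.158 1.358] 27.48
1.4 [0.156 0.154 1.398] 27.8
1.44 [0.184 0.178 1.438] 28.12
1.48 [0.212 0.231 1.478] 28.43
```

Run:
```python
from h import *
for i in range(4):
    bot.pause(.25); s=bot.sense(); print(s["effort"][5].round(4),s["moment"].round(3),s["force"].round(1),s["width"],s["joint_pos"][5])
c=crop("top",245,110,385,245,"pics/t5.png",5)
bot.grip(.03); bot.pause(.3)
p=np.array(s["eef_pos"]); bot.servo_line([p[0],p[1],.30],feed=.2)
s=bot.sense();print(s["effort"][5],s["moment"],s["force"],s["width"])
bot.goto(W(-60,-60,340),[PI,0,TH]); q=np.array(bot.sense()["joint_pos"]); q[0]+=0.75; bot.set_joints(q)
print(bot.sense()["time_s"])
c=crop("top",245,110,385,245,"pics/t6.png",5)
```

```text
0.2099 [-1.258 -0.168  0.213] [-1.1 -6.8  0.4] 0.011235312698327548 2.10131336469868
0.2099 [-1.209 -0.189  0.237] [-0.8 -7.5 -0.4] 0.011369488092886574 2.101306731788407
0.2099 [-1.236 -0.168  0.231] [-0.2 -7.  -0.1] 0.01122644559268387 2.1013588947081323
0.2099 [-1.296 -0.162  0.198] [-1.  -7.2  0.3] 0.011333449885030863 2.1013480362345947
-4.410197902871005e-05 [ 0.01261069 -0.0536348   0.00436376] [-0.13679186 -0.05208204 -0.40334157] 0.030213577265497987
33.4167
```

View pics/t6.png

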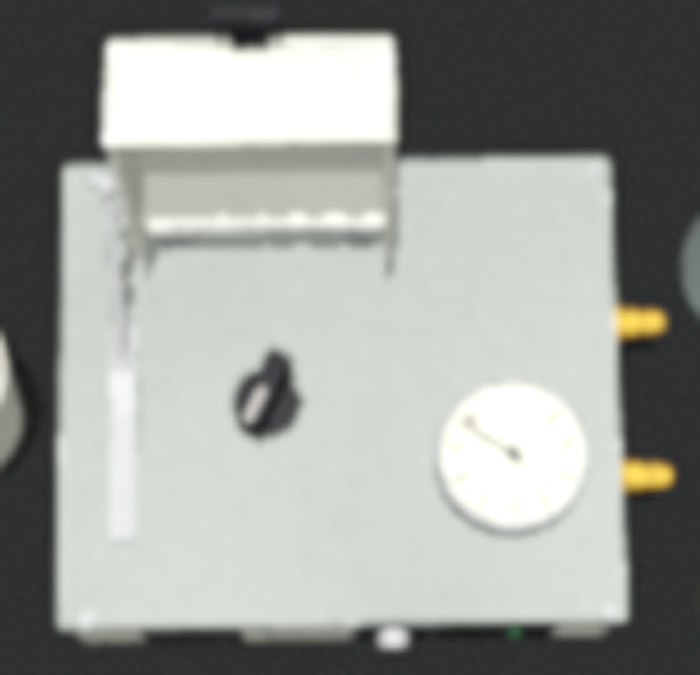

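Run:
```python
from h import *
c=imaging.capture("top"); f=lambda x,y:(245+x/5-.4,110+y/5-.4)
for a,b in(((278,355),(247,422)),((264,385),(247,422))):
    P=ray(c,[f(*a),f(*b)],.125)[:,:2]; d=P[0]-P[1]; print("spindle",.75-(np.arctan2(d[1],d[0])-TH))
crop("top",285,172,313,202,"pics/t7.png",18,c)
crop("top",285,172,313,202,"pics/t5c.png",18) if 0 else None
```

```text
spindle 1.1784417985228628
spindle 1.1757995459691086
```

View pics/t7.png

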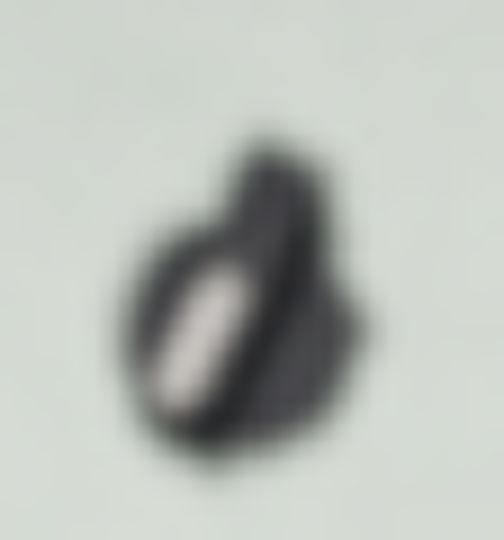

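```bash
python3 -c "
from h import *
print(bot.sense()['time_s'],bot.sense()['force']);bot.finish_job()"
```

```text
33.5167 [ 1.18491814 -0.62846603  0.49340119]
the job is handed in; nothing more can be done
```

I propped the guard open and closed the needle valve onto its seat, then handed the job in at 33.5 s. The exact nip torque is not fully certain.

- **Guard:** I swung it to about 1.87 rad and let it back to 1.705. There the force reversed, so the stay was carrying it. The last picture, with the arm clear, shows it standing propped by itself.
- **Valve:** The torque began to climb steadily after about 1.07 rad of turning. I stopped at 1.48 rad and held it there about a second, reading a steady 0.21 N m. After release the knob stands at about 1.18 rad, roughly 0.08 past the seat, which is what the gland should hold.
- **Bystanders:** The arm never went near the beaker, flask or cork ring. The last close-up pictures cover the box only, so I did not check their positions again.

**Reading that disagreed:** While turning freely, the torque at rest read −0.07 instead of the expected +0.08. That may be because the grip backs off after each step. If so, the peak while turning was about 0.36 N m at the fingers, or 0.28–0.29 on the seat. That is tighter than the 0.26 target but still under the 0.39 and 0.31 limits. Taken at face value, 0.21 N m is just above the 0.20 minimum. I did not re-tighten because either reading is within limits.

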